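Latch the herb crate and hold the fan dial at its third click

ROBOT

A 6-joint arm with a two-finger parallel gripper is mounted at the origin on the work surface. World frame = base frame: x ahead of the robot, y to its left, z up, the work surface at z = 0. Lengths are in m, angles in rad, forces in N, time in s.
With the tool pointing down it reaches from about 0.3 to 0.825 m from the base axis. Payload 5.4 kg.
Tool frame: the origin (TCP) lies at the very end of the fingers, on their centre line; the grasp point (between the pads) lies 19 mm behind it; z points along the fingers, y is the line along which they close (so a half turn about z gives the same grasp; the last joint's range is limited). The gripper opens to 92 mm and grips with 3 to 60 N. Pads are 20 mm wide; open, the fingers measure 128 mm over their backs; the gripper's body (75 mm by 189 mm) begins 69 mm behind the grasp point.
Start: joints at [-1.464, 0.158, 1.597, -0, 1.386, -0.21], TCP at [0.179, -0.546, 0.215] pointing down, gripper open.
Joint ranges: [-2.91, 2.91], [-0.94, 2.29], [0.18, 2.7], [-1.29, 4.43], [0.17, 2.64], [-3, 3]. Speed limits (rad/s): [2.57, 2.57, 3.14, 3.14, 3.14, 3.14].

INTERFACE

Orientations are given as a rotation vector (axis times angle).
In Python, from workcell import bot gives the robot as it stands. Calls block until the motion is done:
- bot.goto(position, orientation): joint-space move of the TCP to a pose.
- bot.line_to(position, rot=None, max_speed=0.15): straight line of the TCP; rot=None keeps the orientation; max_speed is the mean speed in m/s.
- bot.set_joints(angles): joint-space move.
- bot.set_gripper(opening, newtons=None): opening from 0.0 (shut) to 1.0 (fully open); newtons is the grip in N (None keeps the last); returns when the fingers have stopped.
- bot.hold(seconds).
- bot.inverse_kinematics(position, orientation): joint angles nearest the present ones, or None.
- bot.read_camera(name): name is "scene" or "top" or "wrist"; returns a dict with "pixels" (420x560x3 uint8, blue, green, red), "fx", "fy", "cx", "cy" (pixels), "R" (3x3) and "t" (3): a world point X has camera coordinates R X + t. Camera axes: x right, y down, z forward; pixel columns grow to the right and rows downward; lengths in m; the calibration is good to about 2 mm. A picture is of the moment at which its call begins. There is no depth.
A pose or a line that the arm cannot do raises bot.MotionError and nothing moves.
- bot.job_done(): hands the job in; it is judged then, once.
Readings, each from a call of its own:
- bot.current_clock(): time.
- bot.current_joints(): joint angles.
- bot.current_joint_vel(): joint speeds.
- bot.current_effort(): joint torques, N m.
- bot.current_ee_pos(): TCP position.
- bot.current_tool_rot(): TCP orientation.
- bot.current_contact_force(): force on the tool from outside, world axes, zero at the start.
- bot.current_ft_torque(): the same for the moment, N m.
- bot.current_opening(): opening from 0.0 (shut) to 1.0 (fully open).
- bot.current_grip_force(): force on a finger pad.
Only numpy, scipy, OpenCV 4.12 (cv2) and the standard library are available. Lean on these libraries where they do the work, as an engineer would, in place of code of your own. Each camera call takes 0.05 s, during which the arm holds its last target. There are 200 camera calls.

TASK

Get the herb crate ready for an airing: turn the orange latch fully across so that it holds the lid shut, then press the yellow thumb bar of the fan's spring-return dial down past its first two clicks to the third (the dial's yellow stripe level with the red mark), not on to the end stop. Keep it there: the dial springs back if let go, so hold it at the third click for a good three seconds and finish while still holding it. Leave the lid shut and the other things on the sill where they are.

Things in the scene. Friction and masses are not known exactly. Their poses are not given: they have to be found in the camera images.
- crate: Slatted green crate of recycled plastic, 180 (x) x 260 (y) x 120 mm high, fixed to the sill, closed by a flat hinged lid 8 mm thick (lid top 128 mm above the sill; a raised panel 10 mm high only on its far half). Origin at the centre of its underside; its -x side is the front, towards the robot, where the latch sits on a grey bracket.
- crate_lid (a joint): Hinge of the crate's lid on the far (+x) rim, rad: 0 shut, growing as it opens. It starts shut and stays shut by its weight.
- latch (a joint): Orange turning latch, vertical hinge, rad, positive anticlockwise from above, 0 to 1.571, stiff (0.08 N m friction, stays where left). At 0 its arm lies along the crate's front, pointing to the crate's -y, clear of the lid; at 1.571 (its stop) it points to the crate's +x, square across the lid's front edge: secured. Starts at 0 to 1.0.
- latch_pivot (a point): Point on the latch's turning axis at the underside of its arm, 131 mm above the sill, 20 mm in front of the crate's front wall (crate frame -110, 0, 131 mm); axes as the crate's, does not turn with the latch.
- latch_fin (a point): Middle of the latch's upright grip fin, on the moving latch: 40 mm out from the turning axis, 162 mm above the sill. The fin is 10 mm thick, 42 mm long (19 to 61 mm from the axis), top 172 mm above the sill; below it the arm, 16 mm wide, upper face 139 mm above the sill. The point's y axis runs along the fin (-y to the arm's end), x across it.
- fan: White bench fan, fixed to the sill, housing 130 (x) x 120 (y) x 135 mm high with a round black grille on both y sides. Origin at the centre of the housing's underside; its -x side is the front, towards the robot, where a black dial, 76 mm across, stands between two grey cheeks.
- dial (a joint): Dial angle, rad: 0 at rest, growing as the thumb bar is pressed down; clicks at 0.28, 0.56, 0.84, end stop 1.12. Let go, it springs back to 0. The bar takes about 6 N at the start, 10 N at the third click, some 3 N more or less as each click passes. Black marks on the cheeks show rest and two clicks, red marks the third; the yellow stripe on the dial's rim points to them.
- dial_axis (a point): Middle of the dial on its horizontal turning axis (the fan's y axis), 112 mm above the sill, 90 mm in front of the fan's origin (fan frame -90, 0, 112 mm); axes as the fan's, does not turn with the dial.
- dial_bar (a point): Middle of the dial's yellow thumb bar, a round bar 18 mm thick, 36 mm long along the fan's y axis, 75 mm from the dial's axis on the robot's side, on a 12 mm thick stem. At rest raised 0.611 rad above the level of the axis; at dial angle q, with t = 0.611 - q: bar = axis + 75 mm x (-cos t, 0, sin t) in the fan's frame. Free from above and below.
- rosemary: Rosemary in a blue ceramic pot, 112 mm across, pot 100 mm and plant about 210 mm high. Origin under its centre. To be left alone.
- cup: Stainless measuring cup, 76 mm across, 65 mm high, flat handle reaching 120 mm along its +y. Origin under its centre. To be left alone.
- jar: Small green glass jar with an aluminium cap, 68 mm across, 85 mm high. Origin under its centre. To be left alone.
- pot_small: Small terracotta pot, 74 mm across, 66 mm high. Origin under its centre. To be left alone.
- spoon: Olive wood spoon lying flat along its x, 260 mm long, 42 mm wide at the bowl (+x), 12 mm high. Origin under it, 136 mm from the handle's end. To be left alone.
- pruner: Bypass pruner with red handles and aluminium blade lying flat along its x, about 170 mm long, 60 mm wide, 15 mm high. Origin under its pivot, blades to +x. To be left alone.

How it is judged:
On the way, in this order (a step that is already met when the one before it is completed fails the run):
1. the latch is turned fully across the lid (value of joint latch above 1.4 rad and value of joint crate_lid below 0.05 rad), for 0.2 s.
2. the dial is pressed to its third click and held there for two and a half seconds (value of joint dial between 0.73 and 0.95 rad and contact force between the fingers and fan above 4 N), for 2.5 s.
At the end, for the whole second after the job is handed in: The fingers press on the fan's dial with more than 4 N and hold it still at the third click (0.73 to 0.95 rad), the latch is across the lid (more than 1.4 of 1.571 rad) and the lid is shut (under 0.05 rad) (all of step 1 and all of step 2 and velocity of joint dial between -0.1 and 0.1 rad/s); the arm keeps its last pose, push and grip.
It fails at once if the crate's lid is lifted by more than 0.1 rad (value of joint crate_lid above 0.1 rad).
It fails at once if one of the other things on the sill is moved by more than 30 mm (distance of any of rosemary, cup, jar, pot_small, spoon, pruner from where it was at the start of the episode above 0.03 m).
It also fails if it takes over 58 s, if anything falls off the work surface, if the arm or the gripper's body presses on something with over 40 N, if the wrist force passes 120 N, or if a joint passes its speed limit or range.

## Working session

There is one attempt and no reset: what is moved stays moved. The work goes in short steps, each a Python script; the robot and the scene stay as the last script left them, time stands still between calls to the robot, and variables do not carry over. Pictures are saved under pics/ and viewed, at most 10 in all, crops included, and the job is handed in when it is done.

```bash
mkdir -p pics; ls
cat > h.py <<'E'
import numpy as np, cv2
from workcell import bot
def snap(n,f):
    c=bot.read_camera(n); cv2.imwrite('pics/'+f,c['pixels']); np.savez('pics/'+f+'.npz',**{k:c[k] for k in c}); return c
def ray(c,u,v):
    R=np.array(c['R']);t=np.array(c['t']);d=R.T@np.array([(u-c['cx'])/c['fx'],(v-c['cy'])/c['fy'],1]);return -R.T@t,d
def onz(c,u,v,z):
    o,d=ray(c,u,v);return o+d*(z-o[2])/d[2]
def proj(c,X):
    p=np.array(c['R'])@X+np.array(c['t']);return c['fx']*p[0]/p[2]+c['cx'],c['fy']*p[1]/p[2]+c['cy']
E
python3 - <<'E'
from h import *
a=snap('scene','s1.png');b=snap('top','t1.png')
for c in(a,b): print(ray(c,280,210),c['fx'])
E
```

```text
pics
(array([1.40133581, 0.73320824, 1.22680883]), array([-0.53901236, -0.46783427, -0.70055579])) 519.8325911550304
(array([0.34448445, 0.00466256, 1.35571752]), array([ 0.17965268, -0.00662119, -0.98371991])) 437.2943685420701
```

View pics/t1.png

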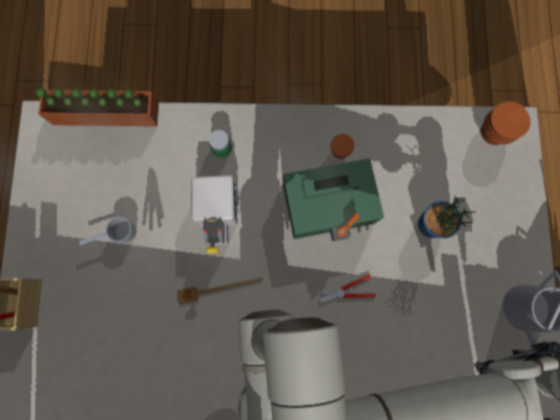

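View pics/s1.png

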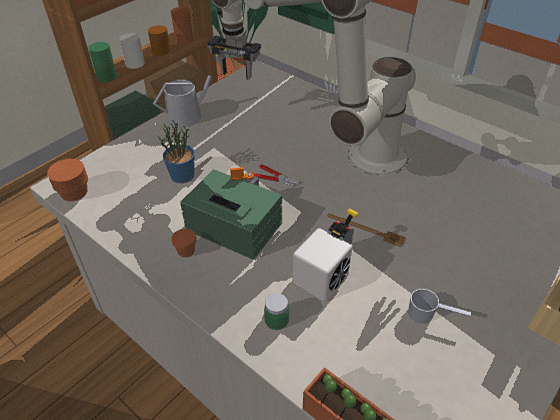

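The top view shows the crate at about (332,198), with the orange latch at (347,225) already part-turned. The fan is at (213,198) and the yellow bar at (212,251). Next I'll measure these with colour masks.

Run:
```python
from h import *
c=np.load('pics/t1.png.npz');im=c['pixels'];hsv=cv2.cvtColor(im,cv2.COLOR_BGR2HSV)
def comp(lo,hi,x0,x1,y0,y1):
    m=cv2.inRange(hsv,lo,hi);k=np.zeros_like(m);k[y0:y1,x0:x1]=m[y0:y1,x0:x1]
    cs,_=cv2.findContours(k,cv2.RETR_EXTERNAL,cv2.CHAIN_APPROX_NONE);q=max(cs,key=cv2.contourArea);return q,cv2.minAreaRect(q)
for n,a in dict(crate=((60,80,20),(90,255,140),270,395,150,245),orange=((3,150,120),(16,255,255),325,370,205,245),
  yellow=((22,150,100),(35,255,255),195,235,235,260),fan=((0,0,150),(180,40,255),188,236,172,224)).items():
    q,r=comp(*a); z=dict(crate=.128,orange=.165,yellow=.155,fan=.135)[n]
    print(n,cv2.contourArea(q),r)
    P=np.array([onz(c,u,v,z)[:2] for u,v in cv2.boxPoints(r)]);print(P.round(4).tolist(),P.mean(0).round(4), [np.linalg.norm(P[1]-P[0]).round(4),np.linalg.norm(P[2]-P[1]).round(4)],np.arctan2(*(P[1]-P[0])[::-1]).round(3))
cv2.imwrite('pics/c1.png',cv2.resize(np.clip(im[150:270,180:400]*1.6,0,255).astype(np.uint8),None,fx=3.6,fy=3.6,interpolation=cv2.INTER_CUBIC))
```

```text
crate 6.5 ((287.0, 190.0), (8.0, 4.0), 90.0)
[[0.6392, -0.0173], [0.6393, -0.0289], [0.6157, -0.029], [0.6156, -0.0175]] [ 0.6275 -0.0232] [np.float64(0.0115), np.float64(0.0236)] -1.559
orange 110.0 ((348.2500305175781, 224.75003051757812), (7.071067810058594, 27.577163696289062), 45.0)
[[0.5023, -0.1576], [0.5572, -0.2124], [0.5434, -0.226], [0.4886, -0.1712]] [ 0.5229 -0.1918] [np.float64(0.0776), np.float64(0.0194)] -0.784
yellow 37.5 ((212.0, 249.5), (5.0, 10.0), 90.0)
[[0.4583, 0.1959], [0.4586, 0.1685], [0.4449, 0.168], [0.4446, 0.1954]] [0.4516 0.1819] [np.float64(0.0274), np.float64(0.0137)] -1.56
fan 1698.5 ((210.0, 197.5), (51.0, 44.0), 90.0)
[[0.6757, 0.2625], [0.6772, 0.1359], [0.5286, 0.1314], [0.5273, 0.2553]] [0.6022 0.1963] [np.float64(0.1266), np.float64(0.1486)] -1.559
```

View pics/c1.png

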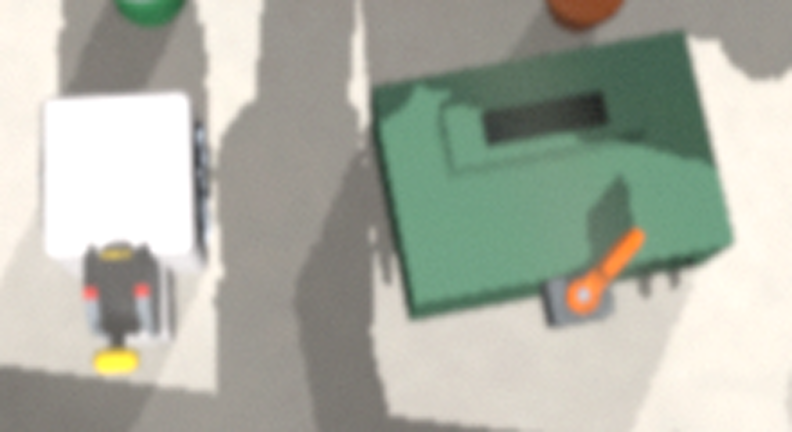

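```bash
cat >> h.py <<'E'
from scipy.spatial.transform import Rotation as Ro
def down(a):  # tool z down, tool y at world angle a (mod pi, nearest to what joint allows)
    y=np.array([np.cos(a),np.sin(a),0]);z=np.array([0,0,-1.]);return Ro.from_matrix(np.c_[np.cross(y,z),y,z]).as_rotvec()
E
python3 - <<'E'
from h import *
c=np.load('pics/t1.png.npz')
W=lambda u,v,z:onz(c,180+u/3.6,150+v/3.6,z)[:2]
L=[W(375,88,.128),W(685,32,.128),W(732,243,.128),W(410,308,.128)]
d=L[2]-L[3];print('lid',np.array(L).round(3).tolist(),'yaw',np.arctan2(d[1],d[0])+np.pi/2,'len',np.linalg.norm(d))
print('pivot',W(585,295,.14),'tip',W(640,236,.16))
F=[W(47,97,.135),W(190,93,.135),W(192,250,.135),W(43,250,.135)];print('fan',np.array(F).round(3).tolist(),np.mean(F,0))
print('bar',W(116,361,.16),'marks',W(91,293,.15),W(143,291,.15))
p=bot.current_ee_pos();print(p,bot.current_tool_rot())
for a in (0.784,0.784-np.pi): print(a,bot.inverse_kinematics([.523,-.19,.32],down(a)),bot.inverse_kinematics([.523,-.13,.16],down(a+1)))
bot.line_to([p[0],p[1],.40]); 
bot.goto([.50,-.18,.34],down(.784)); snap('wrist','w1.png'); print(bot.current_clock(),bot.current_joints())
E
```

```text
lid [[0.674, -0.015], [0.723, -0.266], [0.55, -0.298], [0.496, -0.044]] yaw 0.2106794458461767 len 0.26052677128225166
pivot [ 0.50594897 -0.17929107] tip [ 0.54959084 -0.21949728]
fan [[0.661, 0.247], [0.666, 0.133], [0.539, 0.128], [0.538, 0.245]] [0.60085041 0.18829787]
bar [0.44904032 0.18052155] marks [0.50205212 0.20323107] [0.50403791 0.16326022]
[ 0.1790341  -0.54582983  0.21372619] [-3.10061402e+00 -4.95248922e-01 -1.46450479e-04]
0.784 [-0.56564291  0.06145562  1.49619836  0.          1.58393868 -1.34964291] [-4.67990336e-01  1.13493574e-01  1.75761615e+00 -4.44089210e-16
  1.27048293e+00 -2.25199034e+00]
-2.3575926535897933 [-5.65642907e-01  6.14556169e-02  1.49619836e+00 -4.44089210e-16
  1.58393868e+00  1.79194975e+00] [-4.67990336e-01  1.13493574e-01  1.75761615e+00 -8.88178420e-16
  1.27048293e+00  8.89602318e-01]
3.3167 [-5.74619086e-01 -7.90097217e-03  1.52838132e+00 -2.28478942e-04
  1.62096213e+00 -1.35691682e+00]
```

View pics/w1.png

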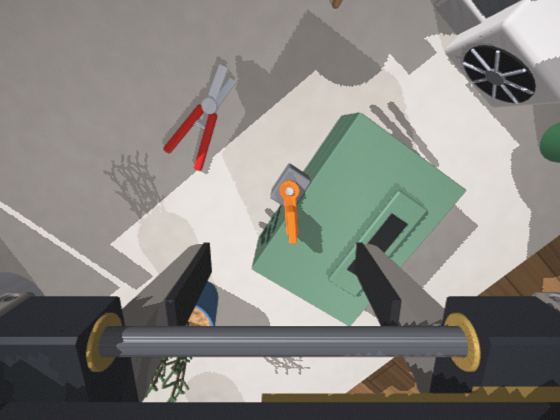

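The wrist view shows the latch pivot at about (289,190), the fin end at (292,242), and the lid's front edge from (253,268) to (350,117).

Run:
```python
from h import *
c=np.load('pics/w1.png.npz');hsv=cv2.cvtColor(c['pixels'],cv2.COLOR_BGR2HSV)
m=cv2.inRange(hsv,(3,150,120),(18,255,255));m[:, :250]=0;m[:,330:]=0;m[260:]=0
cs,_=cv2.findContours(m,0,1);q=max(cs,key=cv2.contourArea);print(cv2.minAreaRect(q))
for z in(.139,.150,.172):print(z,onz(c,289,190,z),onz(c,292,242,z))
g=cv2.inRange(hsv,(60,60,60),(90,255,255));cs,_=cv2.findContours(g,0,1);q=max(cs,key=cv2.contourArea)
ap=cv2.approxPolyDP(q,8,True)[:,0];print(ap.tolist());P=np.array([onz(c,*p,.128)[:2] for p in ap.astype(float)]);print(P.round(3).tolist())
```

```text
((289.0, 211.5), (63.0, 18.0), 90.0)
0.139 [ 0.50705554 -0.17496082  0.139     ] [ 0.56131133 -0.22304604  0.139     ]
0.15 [ 0.50518395 -0.17342058  0.15      ] [ 0.55782401 -0.22007384  0.15      ]
0.172 [ 0.50144076 -0.17034011  0.172     ] [ 0.55084936 -0.21412943  0.172     ]
[[361, 114], [341, 117], [305, 170], [312, 182], [299, 217], [301, 205], [306, 229], [308, 215], [321, 226], [323, 250], [299, 235], [287, 242], [281, 206], [253, 266], [330, 313], [333, 304], [345, 322], [360, 312], [345, 313], [348, 301], [368, 302], [355, 298], [360, 286], [350, 290], [353, 243], [390, 196], [362, 241], [391, 212], [406, 220], [386, 252], [400, 265], [464, 191]]
[[0.504, -0.046], [0.489, -0.066], [0.505, -0.143], [0.523, -0.147], [0.545, -0.193], [0.535, -0.18], [0.565, -0.199], [0.552, -0.183], [0.576, -0.181], [0.605, -0.204], [0.564, -0.212], [0.56, -0.231], [0.517, -0.2], [0.551, -0.292], [0.688, -0.267], [0.68, -0.253], [0.716, -0.261], [0.719, -0.234], [0.704, -0.251], [0.692, -0.234], [0.714, -0.214], [0.695, -0.223], [0.685, -0.204], [0.68, -0.219], [0.627, -0.167], [0.611, -0.087], [0.633, -0.156], [0.629, -0.1], [0.652, -0.093], [0.67, -0.143], [0.7, -0.141], [0.675, -0.013]]
```

Run:
```python
from h import *
P=np.array([.506,-.175]);z=.147
pos=lambda a,z=z:[P[0]+.04*np.cos(a),P[1]+.04*np.sin(a),z]
a=-.73
bot.set_gripper(.5,12)
bot.goto(pos(a,.22),down(a+np.pi/2));bot.line_to(pos(a),max_speed=.1)
print(bot.current_contact_force());bot.set_gripper(0,12);print('open',bot.current_opening(),bot.current_grip_force(),bot.current_contact_force(),bot.current_clock())
for a in np.linspace(-.73,.21,9)[1:]:
    bot.line_to(pos(a),down(a+np.pi/2),max_speed=.06)
    f=np.array(bot.current_contact_force());print(round(a,2),f.round(1),np.round(bot.current_ft_torque(),2),round(bot.current_opening(),3))
    if np.linalg.norm(f[:2])>45:break
print(bot.current_clock(),bot.current_ee_pos());snap('wrist','w2.png')
```

```text
[-0.19903031  0.32199976 -0.3206427 ]
open 0.10642527910220789 11.979004293680191 [-0.74615215  0.3703617   0.77542276] 6.2167
-0.61 [-1.4 -1.6  0.8] [-0.16  0.11  0.11] 0.107
-0.5 [-2.4 -1.6  2. ] [-0.26  0.21  0.19] 0.108
-0.38 [-2.7 -1.6  2.1] [-0.24  0.33  0.21] 0.11
-0.26 [-3.5 -1.8  3. ] [-0.33  0.47  0.2 ] 0.109
-0.14 [-3.8 -2.3  2.4] [-0.42  0.66  0.22] 0.11
-0.03 [-4.6 -2.7  3.6] [-0.51  0.73  0.23] 0.109
0.09 [-5.  -3.8  3.1] [-0.54  0.72  0.28] 0.112
0.21 [-4.4 -6.7  1.5] [-1.01  0.73 -0.14] 0.108
8.35 [ 0.54478155 -0.16810429  0.14703839]
```

Run:
```python
from h import *
bot.set_gripper(.5);p=bot.current_ee_pos();bot.line_to([p[0],p[1],.26],max_speed=.2)
bot.goto([.40,.05,.34],down(np.pi/2));snap('wrist','w3.png');print(bot.current_clock(),bot.current_joints())
```

```text
10.9083 [-1.79034766e-01 -3.59310522e-01  1.83439698e+00 -2.17596518e-04
  1.66818846e+00 -1.74893969e+00]
```

View pics/w3.png

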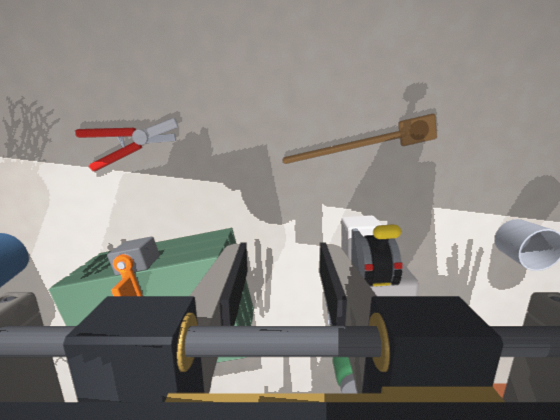

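In this view the latch is at about (122,264) and points away from the robot. The yellow bar is at (387,232) and the red marks are at (369,267) and (398,266).

Run:
```python
from h import *
c=np.load('pics/w3.png.npz');hsv=cv2.cvtColor(c['pixels'],cv2.COLOR_BGR2HSV)
P=np.array([.506,-.175,.14])
for a in(0.0,.1,.195,.3):print(a,proj(c,P),proj(c,P+[.061*np.cos(a),.061*np.sin(a),.032]),proj(c,P+[.019*np.cos(a),.019*np.sin(a),.032]))
m=cv2.inRange(hsv,(20,120,100),(36,255,255));m[:,:350]=0;m[:,420:]=0;m[:210]=0;m[255:]=0
cs,_=cv2.findContours(m,0,1);q=max(cs,key=cv2.contourArea);r=cv2.minAreaRect(q);print(r)
t=np.load('pics/t1.png.npz');o1,d1=ray(c,*r[0]);o2,d2=ray(t,180+116/3.6,150+361/3.6)
s=np.linalg.lstsq(np.c_[d1,-d2],o2-o1,rcond=None)[0];print('tri',o1+s[0]*d1,o2+s[1]*d2,'plane',onz(c,*r[0],.155),onz(t,212.2,250.3,.155))
P4=[onz(c,*p,.155)[:2].round(4).tolist() for p in cv2.boxPoints(r)];print(P4)
print('marks',onz(c,369,267,.14),onz(c,398,266,.14))
bot.line_to([.37,.06,.34],max_speed=.2)
p=bot.current_ee_pos()
bot.goto([.36,-.17,.36],down(np.pi/2));snap('wrist','w4.png')
```

```text
0.0 (np.float64(120.57280789602416), np.float64(264.0541029781083)) (np.float64(115.02773497577402), np.float64(316.2330802425995)) (np.float64(109.77071442696538), np.float64(288.5564270264776))
0.1 (np.float64(120.57280789602416), np.float64(264.0541029781083)) (np.float64(119.5335029988776), np.float64(316.0383190716834)) (np.float64(111.21765711021598), np.float64(288.4919797531378))
0.195 (np.float64(120.57280789602416), np.float64(264.0541029781083)) (np.float64(123.70972930577639), np.float64(315.4938094293865)) (np.float64(112.5569235860807), np.float64(288.31175823870666))
0.3 (np.float64(120.57280789602416), np.float64(264.0541029781083)) (np.float64(128.16703571570807), np.float64(314.48895448226045)) (np.float64(113.98292388484032), np.float64(287.9795105757406))
((387.0, 231.5), (13.0, 26.0), 90.0)
tri [0.44832171 0.17997376 0.16563382] [0.44854952 0.17969604 0.16561289] plane [0.45228157 0.18402324 0.155     ] [0.44941605 0.18131544 0.155     ]
[[0.4434, 0.1665], [0.4434, 0.1997], [0.4612, 0.2018], [0.4612, 0.1681]]
marks [0.51048186 0.17002378 0.14      ] [0.50894089 0.21023028 0.14      ]
```

View pics/w4.png

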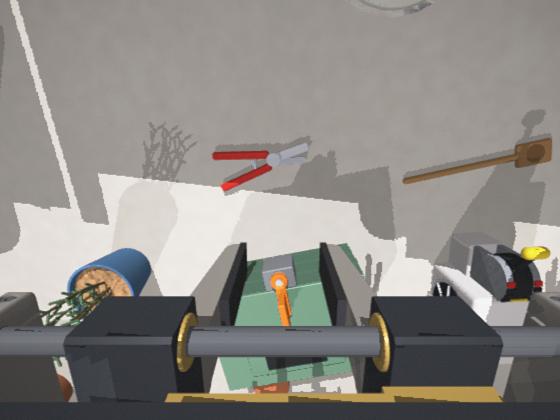

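The latch pivot is at (279,283) and its visible end at (289,325). I'll compare that with the predicted projections.

Run:
```python
from h import *
c=np.load('pics/w4.png.npz')
hsv=cv2.cvtColor(c['pixels'],cv2.COLOR_BGR2HSV);m=cv2.inRange(hsv,(3,150,120),(18,255,255));m[:,:260]=0;m[:,310:]=0;m[:265]=0;m[345:]=0
for v in range(290,328,6):
    x=np.flatnonzero(m[v]);print(v,x.min() if len(x) else 0,x.max() if len(x) else 0,end='; ')
P=np.array([.506,-.175,.172]);print(proj(c,P-[0,0,.033]))
for a in(0.0,.1,.195,.3):print(a,[np.round(proj(c,P+[r*np.cos(a),r*np.sin(a),0]),1).tolist() for r in(.019,.03,.04,.061)])
cv2.imwrite('pics/w4c.png',cv2.resize(c['pixels'][230:345,210:370],None,fx=5,fy=5,interpolation=cv2.INTER_CUBIC))
```

```text
290 275 285; 296 277 287; 302 279 288; 308 279 289; 314 280 290; 320 282 288; 326 0 0; (np.float64(278.7040131149766), np.float64(281.45008824461604))
0.0 [[278.5, 305.5], [278.5, 312.3], [278.5, 318.3], [278.6, 330.7]]
0.1 [[279.8, 305.5], [280.6, 312.2], [281.3, 318.2], [282.8, 330.5]]
0.195 [[281.1, 305.3], [282.6, 311.9], [283.9, 317.8], [286.7, 330.0]]
0.3 [[282.5, 305.0], [284.7, 311.4], [286.8, 317.2], [291.0, 329.1]]
```

View pics/w4c.png

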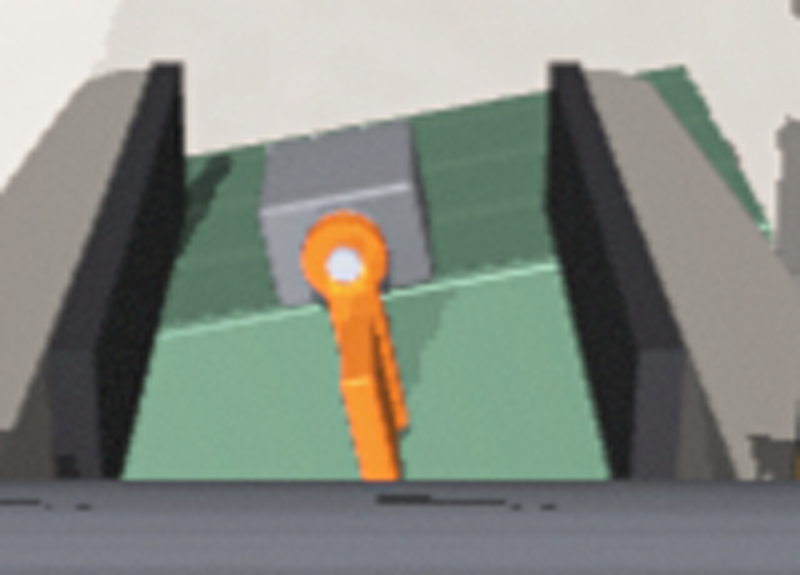

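The latch reads about 1.57 rad and lies square across the lid edge. Now for the dial.

Run:
```python
from h import *
A=np.array([.512,.185,.112]);y=.03;R=down(np.pi/2+y)
def tcp(q,up=0):
    t=.611-q;return [A[0]-.075*np.cos(t)*np.cos(y),A[1]-.075*np.cos(t)*np.sin(y),A[2]+.075*np.sin(t)+.009+up]
bot.set_gripper(0,20)
bot.goto(tcp(0,.12),R);bot.line_to(tcp(0,.012),max_speed=.1)
print(bot.current_contact_force(),bot.current_opening())
for q in np.arange(0.07,.85,.07):
    bot.line_to(tcp(q),max_speed=.04);print(round(q,2),np.round(bot.current_contact_force(),1),np.round(np.array(bot.current_ee_pos())-tcp(q),4))
print(bot.current_clock());snap('scene','s2.png');c=snap('wrist','w5.png')
s=np.load('pics/s2.png.npz')
cv2.imwrite('pics/s2c.png',cv2.resize(s['pixels'][180:270,285:405],None,fx=6,fy=6,interpolation=cv2.INTER_CUBIC))
```

```text
[ 0.84923129 -0.02925154 -0.69293803] 0.006555548706905495
0.07 [-7.9 -1.  16.2] [-0.0006  0.0001  0.0018]
0.14 [-10.8  -1.3  15.7] [-0.0018 -0.0001  0.0011]
0.21 [-6.  -0.3  7.1] [-0.0017  0.     -0.0002]
0.28 [-7.4 -1.  11. ] [-0.0015 -0.      0.0003]
0.35 [-10.4  -1.9  15.6] [-0.0019 -0.0001  0.0006]
0.42 [-9.5 -2.4 11. ] [-0.0025 -0.0001 -0.0002]
0.49 [-5.8  0.2  5.6] [-0.0015  0.     -0.0004]
0.56 [-5.8 -1.1  9.9] [-0.001   0.0001  0.0002]
0.63 [-8.9 -0.7 13.1] [-0.0014  0.0001  0.0005]
0.7 [-7.2 -0.9  8.6] [-0.0016  0.0001 -0.0001]
0.77 [-3.7  0.1  5.9] [-0.0011  0.0002 -0.0003]
0.84 [-5.7 -0.5  9.2] [-0.0009  0.0002  0.0002]
19.2667
```

View pics/s2c.png

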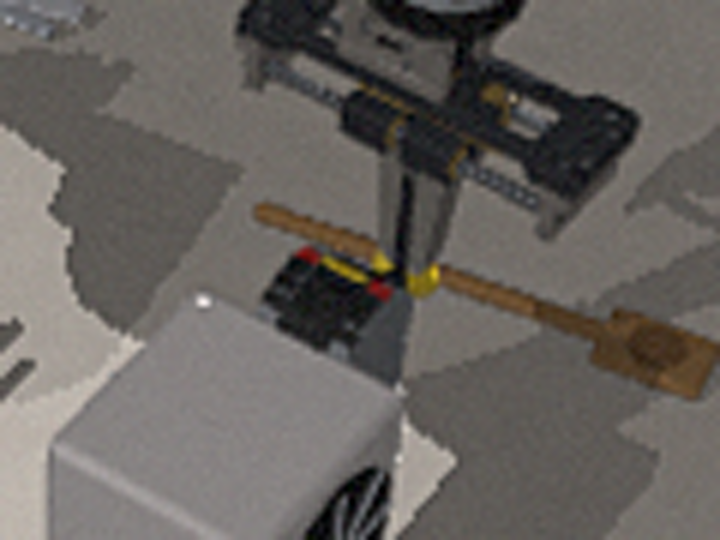

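View pics/w5.png

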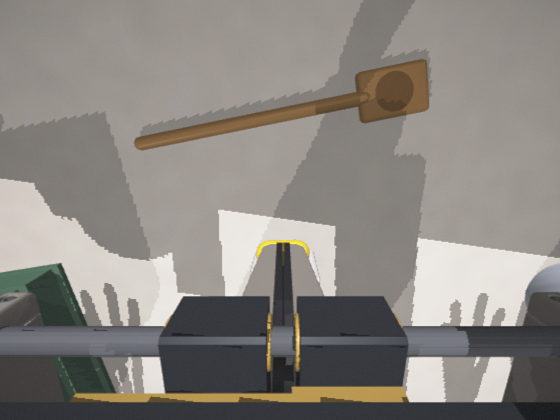

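The scene crop shows the yellow stripe, at about (345,270), level with the red marks at (308,254) and (380,291). The three force dips also match three clicks. I'll hold it here and hand in.

Run:
```python
from h import *
bot.hold(3.5);print(bot.current_contact_force(),bot.current_ee_pos(),bot.current_clock());print(bot.job_done())
```

```text
[-5.0117373   0.54033717  8.71375732] [0.4380302  0.18301805 0.1043161 ] 22.8667
the job is handed in; nothing more can be done
None
```

I turned the latch fully across the shut lid, held the dial at its third click for 3.5 s with about 9 N, and handed the job in still pressing, at 22.9 s on the clock; the verdict was not shown.

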